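Bolt the sample locker

TASK

Lock the sample locker on the bench: its sprung door stands ajar with the barrel bolt drawn back. Lift the bolt's handle out of its parking notch, press the door fully shut and keep it pressed while you slide the bolt all the way across into the keeper, then turn the handle fully down into the locking notch and let go. Do not disturb the things on top of the locker or round it.

Things in the scene. Friction and masses are not known exactly. Their poses are not given: they have to be found in the camera images.
- locker: Grey steel bench-top locker, fixed, 120 deep (x) x 300 wide (y) x 265 mm high; below an overhanging top shelf its white door fills most of the front face, x = -60 mm. Origin: centre of its underside, on the bench. x points to its back, y to its left as seen from the robot, z up.
- shelf_edge (a point): Middle of the lower front edge of the locker's grey top shelf: 65 mm in front of the front face, 265 mm above the bench, edge 316 mm long along y; shelf 14 mm thick. A tool held upright fouls it at the bolt; one leaning 35 to 45 deg (coming from the front and above) clears it. Thin brackets (down to z = 220 mm) only at the shelf's ends, y = +-145 mm. Axes as the locker's.
- door (a joint): White door with clear lower window, 236 wide x 218 high x 14 mm. rad: 0 = flush with the front; grows as its left edge swings out to the robot (positive about z). Spring hinges push it to about 0.22 rad (3 Nm/rad, friction 0.2 Nm), below 0.03 a rubber seal too: it never stays shut unbolted. Flush takes about 12 N at the handle, its hard stop (seal squeezed flat, -0.024) about 18 N.
- door_hinge (a point): On the upright hinge axis of the door (right edge as seen from the robot; x = -60, y = -127 mm in the locker's frame), 170 mm above the bench. Axes turn with the door: x into it, y along it to its free left edge, z up.
- bolt (a joint): Steel barrel bolt on the door, level rod 12 mm thick, 185 mm long, its end 85 mm beyond the handle. m: 0 = drawn back, grows towards the door's free left edge, 0.062 = end stop, fully across; friction about 2 N. Slides only with the handle about level (under 0.12 rad). Its blunt end meets the keeper at 0.033 and enters only if the door is pressed in far enough, else it strikes the strap's rim.
- bolt_root (a point): Where the handle's stem meets the rod, on the rod's axis: 16 mm in front of the door's face, 170 mm above the bench, 127 mm along the door from the hinge axis when the bolt is drawn back. Moves with the bolt; axes as the door's; the handle turns about its y.
- handle (a joint): The bolt's handle, 10 mm stem with a black knob. rad: 0 = level, straight out from the door (end stop); grows downward to 1.05 (end stop, fully down). A guide under the stem keeps it level on the way; only in the 16 mm notches at both ends (bolt 0 to 0.003 and 0.058 to 0.062) can it turn down. Friction 0.06 Nm, stays where left. Starts in the parking notch, at 0.8 to 1.02.
- knob (a point): Centre of the black puck-shaped knob, 28 mm diameter, 22 mm thick along the bolt, 72 mm from the rod's axis: pinch its flat left and right faces; it pivots between the fingers as the handle turns and may slip some mm. Axes as the locker's when the door is shut and the handle level (x into the door, y along the bolt to the keeper); they turn with door and handle.
- keeper_mouth (a point): Where the rod enters the steel keeper on the left front post (x = -76, y = 118, z = 170 mm in the locker's frame; level with the flush door's rod); 18 mm high. The keeper's strap, in front of the rod, is set up to 5 mm deeper on some lockers, unseen: the door must be squeezed to between 0.012 and -0.008 rad for the rod to pass behind it, found by feel. Axes as the locker's.
- amber_bottle: Amber sample bottle with black cap, 48 mm diameter, 100 mm high, standing loose on the locker's top; origin at the centre of its base. Leave it alone.
- cap_spare: Pale grey screw cap, 64 mm diameter, 24 mm high, loose on the locker's top; origin under its centre. Leave it alone.
- driver_1: Yellow screwdriver, 183 mm, lying on the bench; leave it alone.
- marker_0: White and black marker pen, 130 mm, lying on the bench; leave it alone.
- tape_duct: Grey roll of tape, 107 mm diameter, 48 mm high, on the bench; leave it alone.
- filter_2: White filter disc, 48 mm diameter, 46 mm high, on the bench; leave it alone.
- black_torch: Black torch, 112 mm long, 37 mm thick, lying on the bench; leave it alone.

How it is judged:
By the outcome, as a careful person would: the job done as asked, in the order asked, and still so for the second after the job is handed in, with the robot touching nothing.
It also fails if it takes over 43 s, if anything falls off the work surface, if the arm or the gripper's body presses on something with over 40 N, if the wrist force passes 120 N, or if a joint passes its speed limit or range.

ROBOT

A 7-joint arm with a two-finger parallel gripper is mounted at the origin on a cart in front of the work surface, level with it; the furniture and walls round the work are solid. World frame = base frame: x ahead of the robot, y to its left, z up, the work surface at z = 0. Lengths are in m, angles in rad, forces in N, time in s.
With the tool pointing down it reaches from about 0.4 to 0.85 m from the base axis. Payload 10.4 kg.
Tool frame: the origin (TCP) lies between the finger pads; the fingertips stand 14 mm ahead of it and the grasp point (between the pads) lies 5 mm behind it; z points along the fingers, y is the direction in which the jaws open and shut (so a half turn about z gives the same grasp; the last joint's range is limited). The gripper opens to 87 mm and grips with 3 to 60 N. Pads are 19 mm wide; open, the fingers measure 117 mm over their backs; the gripper's body (75 mm by 190 mm) begins 51 mm behind the grasp point.
Start: joints at [1.277, 0.332, -0.065, 1.46, 0.022, 1.35, -0.088], TCP at [0.167, -0.602, 0.237] pointing down, gripper open.
Joint ranges: [-2.6, 2.6], [-0.5, 2.12], [-1.47, 1.34], [0.16, 2.42], [-1.27, 4.41], [0.06, 2.06], [-2.6, 2.6]. Speed limits (rad/s): [2.22, 2.22, 2.79, 2.79, 3.14, 3.14, 3.14].

INTERFACE

Orientations are given as a unit quaternion [x, y, z, w].
In Python, from bench import readout, camera, calibration, order gives the robot as it stands.
- The arm moves only by the tool apply_moves, never from a script. Its argument "deltas" is a list of rows, each an object with "translation": the shift along the world's x, y, z in m, a list of three; "turn": the turn, a rotation vector about the world's x, y, z in rad, a list of three; "hand": the finger opening in m, from 0 to 0.087. A call has 1 to 5 rows; each row shifts and turns the pose as measured when the row begins; what a row does not reach is not made up. A row lasts 1/10 s, in which the tool goes at most 50 mm and 8.59 degrees, less where a joint would pass 70% of its speed; a pose out of reach is approached as far as the arm can. A call with a gripper value outside its range is refused whole. The fingers move at their own pace and stop on an object; "newtons" is the grip in N (left out, the last holds). Time passes only in rows, so rows that do not move let the fingers close. It gives the time, the measured TCP pose, the force and the opening at its end, in the units of the state.
- readout.read_state(): the state, without advancing time (a new reading comes with each control period).
- camera(name): name is "side" or "top"; returns the picture (480x640x3 uint8, red, green, blue); there is no depth.
- calibration(name): a dict with "fx", "fy", "cx", "cy" (pixels), "extrinsics" (4x4, takes a point from world to camera coordinates). Camera axes: x right, y down, z forward; pixel columns grow to the right and rows downward; lengths in m; the calibration is good to about 2 mm. A picture is of the moment at which its call begins. calibration takes no time and is no camera call.
- order.close_job(): hands the job in, once; it reports no verdict.
The state is a dict: "time": time; "joint_positions": joint angles; "joint_vel": joint speeds; "joint_torque": joint torques, N m; "ee_pos": TCP position; "eef_rot": TCP orientation; "ft_force": force on the tool from outside, world axes, zero at the start; "torque": the same for the moment, N m; "width": finger opening in m.
Only numpy, scipy, OpenCV 4.12 (cv2) and the standard library are available. Lean on these libraries where they do the work, as an engineer would, in place of code of your own. Each camera call takes 0.05 s, during which the arm holds its last target. There are 200 camera calls.

## Working session

There is one attempt and no reset: what is moved stays moved. The work goes in short steps, Python scripts to look and compute and a tool call to move; the robot and the scene stay as the last step left them, time stands still between calls to the robot, and variables do not carry over. Pictures are saved under pics/ and viewed, about 8 in all and at most 12, crops included, and the job is handed in when it is done.

Besides the shell and the picture viewer there is one more tool, called after "Request:" as a command line: name --argument value ..., lists and objects as JSON in quotes. apply_moves: Moves the arm, as the interface text tells. Its arguments: {"type":"object","properties":{"deltas":{"type":"array","items":{"type":"object","properties":{"translation":{"type":"array","items":{"type":"number"}},"turn":{"type":"array","items":{"type":"number"}},"hand":{"type":"number"}}}},"newtons":{"type":"number"}},"required":["deltas"]}

```bash
mkdir -p pics; ls
python3 - <<'E'
from bench import readout, camera, calibration
import cv2
for n in("side","top"):
    cv2.imwrite(f"pics/{n}0.png",camera(n)[:,:,::-1]); c=calibration(n);print(n,c)
s=readout.read_state();print(s)
E
```

```text
pics
side {'fx': 500.5832950818662, 'fy': 500.5832950818662, 'cx': 318.88542140621036, 'cy': 243.78702342183786, 'extrinsics': array([[ 8.54146837e-01, -5.20031278e-01, -8.07018973e-04,
        -4.74382043e-01],
       [-4.24579733e-01, -6.96470753e-01, -5.78498522e-01,
         3.29341280e-01],
       [ 3.00275261e-01,  4.94465327e-01, -8.15683032e-01,
         1.07366283e+00],
       [ 0.00000000e+00,  0.00000000e+00,  0.00000000e+00,
         1.00000000e+00]])}
top {'fx': 566.5546472749962, 'fy': 566.5546472749962, 'cx': 314.7725385624187, 'cy': 247.20558225496467, 'extrinsics': array([[-0.04241499, -0.99906421, -0.0084664 ,  0.00233319],
       [-0.77630971,  0.03828996, -0.62918766,  0.51741961],
       [ 0.62892304, -0.02011444, -0.77720732,  1.17844686],
       [ 0.        ,  0.        ,  0.        ,  1.        ]])}
{'time': 0.1, 'joint_positions': array([ 1.27737892,  0.33281945, -0.06472315,  1.4608697 ,  0.02157302,
        1.34987455, -0.08851392]), 'joint_vel': array([ 0.00091194, -0.00117146,  0.0002383 , -0.0016169 , -0.00114264,
        0.0007282 ,  0.00031502]), 'joint_torque': array([ 2.55046689e-03, -6.24549866e+01,  2.55059270e-02, -3.90715778e+01,
       -6.13237359e-02,  3.65921867e-02,  4.66373410e-05]), 'ee_pos': array([ 0.1671312 , -0.60189869,  0.23582089]), 'eef_rot': array([ 9.90844587e-01,  1.35005912e-01, -9.76377725e-05, -6.31032810e-04]), 'ft_force': array([ 0.17673606, -0.66572248, -0.43638434]), 'torque': array([ 0.02227836, -0.01833466, -0.01959765]), 'width': 0.08683336376994547}
```

View pics/side0.png

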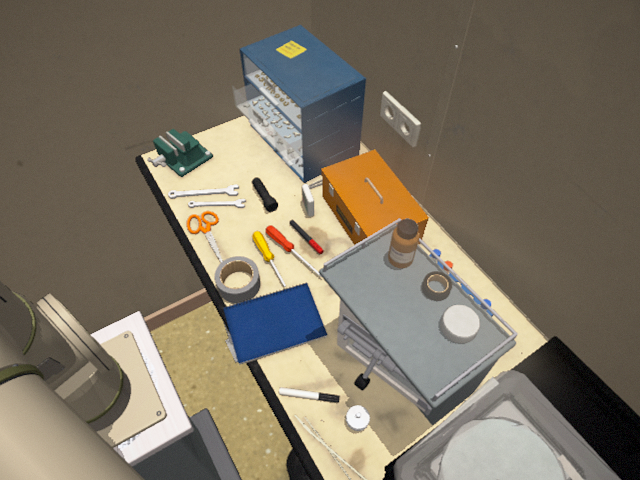

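View pics/top0.png

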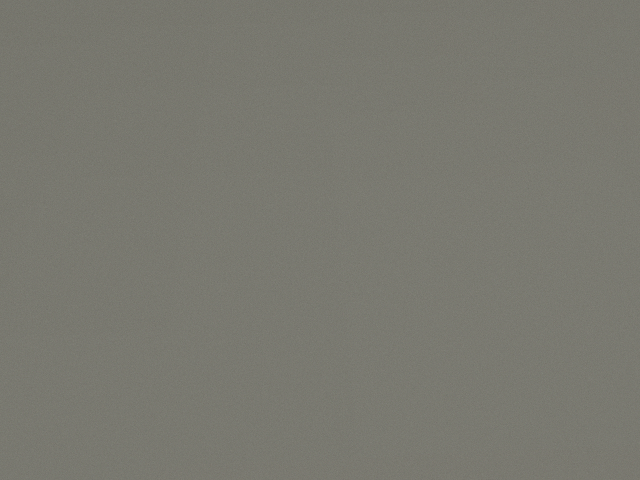

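The side view shows the locker at right (shelf corners about (322,268), (432,405), (515,338), (402,222)) and the knob at about (362,382). The top view is blank grey, probably blocked. I'll zoom in on the side view.

Run:
```python
import cv2
i=cv2.imread("pics/side0.png")[210:430,310:530]
cv2.imwrite("pics/crop0.png",cv2.resize(i,(600,600),interpolation=cv2.INTER_CUBIC))
```

```text
(no output)
```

View pics/crop0.png

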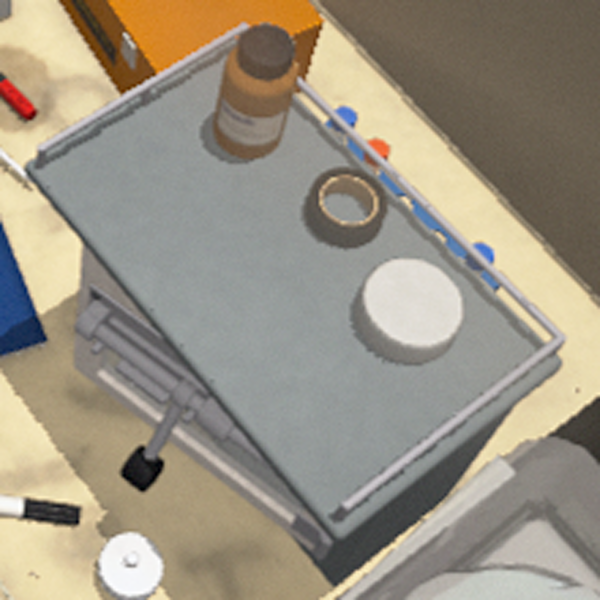

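```bash
cat > h.py <<'E'
import numpy as np
from scipy.spatial.transform import Rotation as R
from bench import calibration
C={n:calibration(n) for n in("side","top")}
def proj(n,p):
    c=C[n];q=c["extrinsics"][:3,:3]@np.asarray(p)+c["extrinsics"][:3,3]
    return np.array([c["fx"]*q[0]/q[2]+c["cx"],c["fy"]*q[1]/q[2]+c["cy"]])
def ray(n,uv,z):
    c=C[n];E=c["extrinsics"];d=E[:3,:3].T@[(uv[0]-c["cx"])/c["fx"],(uv[1]-c["cy"])/c["fy"],1];o=-E[:3,:3].T@E[:3,3]
    return o+d*(z-o[2])/d[2]
Rz=lambda a:R.from_euler('z',a).as_matrix()
def L2W(L,p): return Rz(L[2])@np.asarray(p)+[L[0],L[1],0]
def D2W(L,d,p): # door frame: x into door,y along from hinge,z height
    return L2W(L,Rz(d)@np.asarray(p,float)+[-.060,-.127,0])
def knob(L,d,b,h,r=.072):
    return D2W(L,d,[-.016-r*np.cos(h),.127+b,.170-r*np.sin(h)])
E
python3 - <<'E'
from h import *
from scipy.optimize import least_squares as ls
c2p=lambda u:np.array(u)/(600/220)+[310,210]
fl,fr,br=c2p((27,165)),c2p((330,530)),c2p((560,363))
a,b,c=[ray("side",q,.279) for q in(fl,fr,br)]
print(a,b,c,np.linalg.norm(a-b),np.linalg.norm(b-c))
y=a-b;yaw=np.arctan2(-y[0],y[1]);m=(a+b)/2
L=np.array([m[0]+.125*np.cos(yaw),m[1]+.125*np.sin(yaw),yaw]);print("L",L)
for n in("side","top"):print(n,proj(n,L2W(L,[-.06,0,.17])))
kp=c2p((143,467)); rp=c2p((88,318))
for d in(.18,.2,.22,.24):
  print(d,*[(h,np.round(proj("side",knob(L,d,0,h))-kp,1)) for h in(.8,.9,1.0)],"rodend",np.round(proj("side",D2W(L,d,[-.016,.212,.17]))-rp,1), "corner",np.round((proj("side",D2W(L,d,[0,.236,.235]))-[310,210])*600/220))
print(knob(L,.22,0,.9))
E
```

```text
[ 0.48229616 -0.12410686  0.279     ] [ 0.50191083 -0.42670092  0.279     ] [ 0.68866913 -0.41952239  0.279     ] 0.303229117617793 0.18689621278728716
L [ 0.6168417  -0.26731815  0.06473115]
side [392.43392851 338.61603345]
top [415.07288749 234.15132771]
0.18 (0.8, array([-3.3, -2. ])) (0.9, array([-1.6, -3. ])) (1.0, array([ 0.2, -4.3])) rodend [ 3.5 -3.7] corner [ 92. 229.]
0.2 (0.8, array([-3.7, -0.6])) (0.9, array([-2. , -1.7])) (1.0, array([-0.2, -3. ])) rodend [ 2.2 -2.2] corner [ 87. 233.]
0.22 (0.8, array([-4. ,  0.8])) (0.9, array([-2.4, -0.4])) (1.0, array([-0.6, -1.7])) rodend [ 0.9 -0.7] corner [ 83. 238.]
0.24 (0.8, array([-4.3,  2.2])) (0.9, array([-2.7,  1. ])) (1.0, array([-1. , -0.4])) rodend [-0.4  0.9] corner [ 78. 242.]
[ 0.47119854 -0.293113    0.11360046]
```

Request:
apply_moves --deltas '[{"translation": [0.0, 0.045, 0.012], "turn": [0.039, -0.134, 0], "hand": 0.05}, {"translation": [0.01, 0.045, 0.012], "turn": [0.039, -0.134, 0], "hand": 0.05}, {"translation": [0.01, 0.045, 0.012], "turn": [0.039, -0.134, 0], "hand": 0.05}, {"translation": [0.01, 0.045, 0.012], "turn": [0.039, -0.134, 0], "hand": 0.05}, {"translation": [0.01, 0.045, 0.012], "turn": [0.039, -0.134, 0], "hand": 0.05}]' --newtons 50

```text
time: 0.6
ee_pos: [0.2116, -0.372, 0.2938]
eef_rot: [0.927, 0.129, 0.349, -0.052]
ft_force: [-0.3, 0.9, 0.1]
width: 0.0556
```

Run:
```python
from bench import readout, camera
import cv2
for n in("side","top"):
    cv2.imwrite(f"pics/{n}1.png",camera(n)[:,:,::-1])
print(cv2.imread("pics/top1.png").std())
```

```text
4.767705548091285
```

View pics/top1.png

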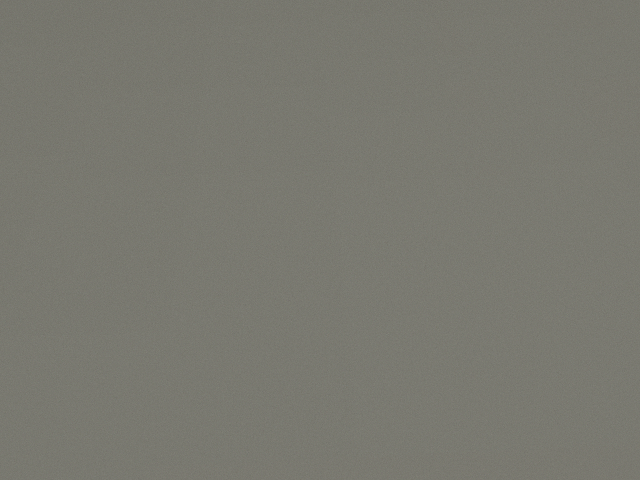

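The top camera is blank again, uniform grey, so it is no use. I'll work from the side view with a model overlay.

```bash
cat >> h.py <<'E'
import cv2
def overlay(img,L,d,h,b=0,x0=308,y0=255,w=150,hh=150,s=4,off=(0,0)):
    i=cv2.resize(img[y0:y0+hh,x0:x0+w],None,fx=s,fy=s,interpolation=cv2.INTER_CUBIC)
    P=lambda p:tuple(int(v) for v in np.round((proj("side",p)+off-[x0,y0]+.5)*s))
    ln=lambda a,b,c:cv2.line(i,P(a),P(b),c,1)
    for z,c in((.279,(0,0,255)),(.265,(0,128,255))):
        q=[L2W(L,[x,y,z]) for x,y in((-.125,.158),(-.125,-.158),(.06,-.158),(.06,.158))]
        for k in range(4): ln(q[k],q[k-1],c)
    D=lambda *p:D2W(L,d,p)
    ln(D(-.016,.04+b-.013,.17),D(-.016,.212+b,.17),(0,255,0))
    ln(D(-.016,.127+b,.17),knob(L,d,b,h),(255,0,255))
    cv2.circle(i,P(knob(L,d,b,h)),3,(255,255,0),1)
    k=[L2W(L,[-.06,y,z]) for y,z in((.15,0),(.15,.265),(-.15,.265),(-.15,0))]
    for a,c in((0,1),(2,3),(3,0)): ln(k[a],k[c],(255,0,0))
    return i
E
python3 - <<'E'
from h import *
i=cv2.imread("pics/side0.png"); L=[.6168,-.2673,.0647]
raw=cv2.resize(i[255:405,308:438],None,fx=3,fy=4,interpolation=cv2.INTER_CUBIC) if 0 else cv2.resize(i[255:415,308:440],None,fx=3,fy=3,interpolation=cv2.INTER_CUBIC)
o=overlay(i,L,.22,.95,w=132,hh=160,s=3)
cv2.imwrite("pics/ov1.png",np.hstack([raw,o]))
E
```

```text
(no output)
```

View pics/ov1.png

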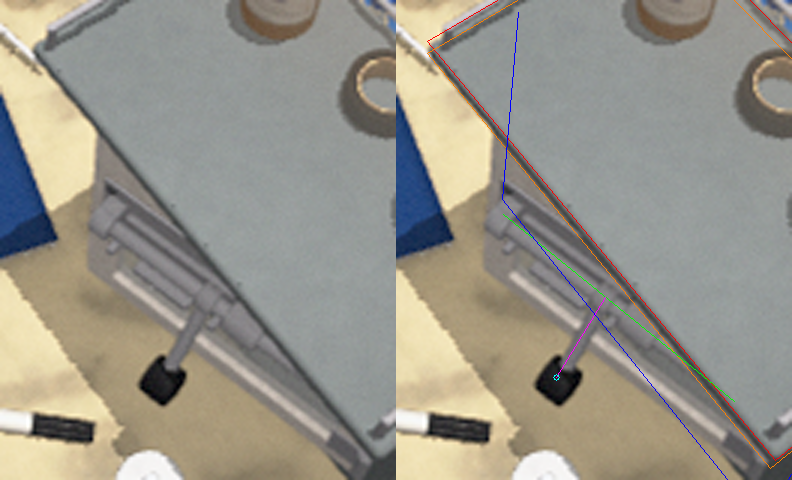

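The left panel shows the shelf's front edge matching the model. The knob is at zoomed (162,380) against the model's (161,377), and the stem root and rod also line up, to about 1 px. Next are the move numbers.

```bash
cat >> h.py <<'E'
L0=[.6168,-.2673,.0647]
def tool(L,d,tilt=.70):  # tool y = -door y
    return R.from_euler('z',L[2]+d)*R.from_rotvec([0,-tilt,0])*R.from_quat([1,0,0,0])
def go(L,d,b,h,back=0,tilt=.70,r=.072):
    from bench import readout
    s=readout.read_state();T=tool(L,d,tilt);z=T.as_matrix()[:,2]
    tgt=knob(L,d,b,h,r)+z*(.005-back)
    dt=tgt-s["ee_pos"];rv=(T*R.from_quat(s["eef_rot"]).inv()).as_rotvec()
    print("tgt",np.round(tgt,4),"dpos",np.round(dt,4),"turn",np.round(rv,3),"z",np.round(z,3),"F",np.round(s["ft_force"],1),"w",round(s["width"],4),"t",s["time"])
E
python3 -c "
from h import *
go(L0,.22,0,.95,.08)
go(L0,.22,0,.95,.0)"
```

```text
tgt [ 0.4275 -0.3059  0.1688] dpos [ 0.2175  0.0632 -0.1229] turn [-0.019  0.016  0.007] z [ 0.618  0.181 -0.765] F [-0.7 -0.8 -0.3] w 0.0521 t 0.7
tgt [ 0.477  -0.2914  0.1076] dpos [ 0.2669  0.0777 -0.1841] turn [-0.019  0.016  0.007] z [ 0.618  0.181 -0.765] F [-0.7 -0.8 -0.3] w 0.0521 t 0.7
```

Request:
apply_moves --deltas '[{"translation": [0.044, 0.013, -0.018], "turn": [-0.01, 0.008, 0.004], "hand": 0.05}, {"translation": [0.044, 0.013, -0.025], "turn": [-0.009, 0.008, 0.003], "hand": 0.05}, {"translation": [0.044, 0.013, -0.025], "turn": [0, 0, 0], "hand": 0.05}, {"translation": [0.042, 0.012, -0.025], "turn": [0, 0, 0], "hand": 0.05}, {"translation": [0.042, 0.012, -0.025], "turn": [0, 0, 0], "hand": 0.05}]'

```text
time: 1.2
ee_pos: [0.4225, -0.3103, 0.176]
eef_rot: [0.931, 0.128, 0.339, -0.041]
ft_force: [-0.2, -0.7, 0.0]
width: 0.05
```

```bash
python3 -c "
from h import *
from bench import camera
go(L0,.22,0,.95,.08)
go(L0,.22,0,.95,.0)
i=camera('side')[:,:,::-1]; cv2.imwrite('pics/s2.png',i)
from bench import readout
s=readout.read_state();M=R.from_quat(s['eef_rot']).as_matrix()
j=cv2.resize(i[210:430,270:470],None,fx=2.7,fy=2.7,interpolation=cv2.INTER_CUBIC)
for k in(-.04,0,.04,.08):
  p=s['ee_pos']+M[:,2]*k; u=(proj('side',p)-[270,210]+.5)*2.7; cv2.circle(j,tuple(int(v) for v in u),2,(0,0,255),-1)
cv2.imwrite('pics/s2c.png',j)"
```

```text
tgt [ 0.4275 -0.3059  0.1688] dpos [ 0.005   0.0044 -0.0072] turn [ 0.011 -0.001  0.015] z [ 0.618  0.181 -0.765] F [-0.2 -0.7  0. ] w 0.05 t 1.2
tgt [ 0.477  -0.2914  0.1076] dpos [ 0.0545  0.0189 -0.0683] turn [ 0.011 -0.001  0.015] z [ 0.618  0.181 -0.765] F [-0.2 -0.7  0. ] w 0.05 t 1.2
```

View pics/s2c.png

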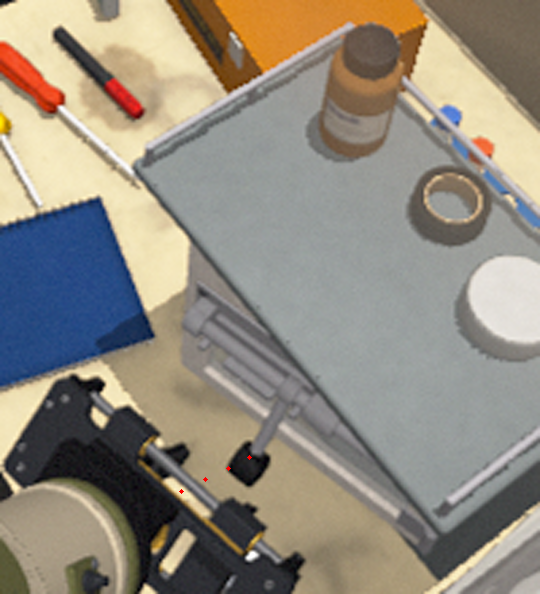

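The dots along the tool axis land on the knob (centre about (249,464) in the crop), and the fingers straddle it with jaws along the bolt. Approaching.

Request:
apply_moves --deltas '[{"translation": [0.014, 0.006, -0.018], "turn": [0.011, 0, 0.015], "hand": 0.05}, {"translation": [0.014, 0.005, -0.018], "turn": [0, 0, 0], "hand": 0.05}, {"translation": [0.014, 0.004, -0.018], "turn": [0, 0, 0], "hand": 0.05}, {"translation": [0.012, 0.004, -0.014], "turn": [0, 0, 0], "hand": 0.05}]'

```text
time: 1.65
ee_pos: [0.4854, -0.2839, 0.1022]
eef_rot: [0.929, 0.139, 0.338, -0.052]
ft_force: [-1.2, -0.4, -0.1]
width: 0.0496
```

```bash
python3 -c "
from h import *
from bench import camera
go(L0,.22,0,.95,.0)
i=camera('side')[:,:,::-1]; cv2.imwrite('pics/s3.png',i)
cv2.imwrite('pics/s3c.png',cv2.resize(i[300:430,300:440],None,fx=4,fy=4,interpolation=cv2.INTER_CUBIC))"
```

```text
tgt [ 0.477  -0.2914  0.1076] dpos [-0.0083 -0.0075  0.0054] turn [-0.003 -0.002 -0.013] z [ 0.618  0.181 -0.765] F [-1.2 -0.4 -0.1] w 0.0496 t 1.65
```

View pics/s3c.png

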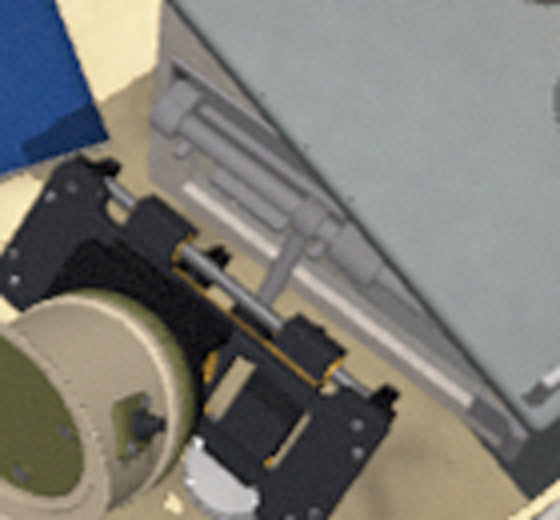

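The stem at (285,265) is centred between the two fingers, but the tool overshot by about 10 mm. I'll back off and close.

Request:
apply_moves --deltas '[{"translation": [-0.0085, -0.0075, 0.0055], "turn": [-0.003, -0.002, -0.013], "hand": 0.05}, {"translation": [0, 0, 0], "turn": [0, 0, 0], "hand": 0.03}, {"translation": [0, 0, 0], "turn": [0, 0, 0], "hand": 0.015}]'

```text
time: 2.0
ee_pos: [0.4766, -0.2906, 0.1067]
eef_rot: [0.93, 0.133, 0.339, -0.05]
ft_force: [-0.8, -0.4, 1.2]
width: 0.0407
```

```bash
python3 -c "
from h import *
go(L0,.22,0,.95,.0)"
```

```text
tgt [ 0.477  -0.2914  0.1076] dpos [ 0.0004 -0.0008  0.0009] turn [-0.003 -0.001 -0.001] z [ 0.618  0.181 -0.765] F [-0.8 -0.4  1.2] w 0.0407 t 2.0
```

Request:
apply_moves --deltas '[{"translation": [0, 0, 0], "turn": [0, 0, 0], "hand": 0.015}, {"translation": [0, 0, 0], "turn": [0, 0, 0], "hand": 0.015}, {"translation": [0, 0, 0], "turn": [0, 0, 0], "hand": 0.015}, {"translation": [0, 0, 0], "turn": [0, 0, 0], "hand": 0.015}]'

```text
time: 2.4
ee_pos: [0.4762, -0.2921, 0.1085]
eef_rot: [0.93, 0.133, 0.339, -0.048]
ft_force: [2.5, -0.3, -3.1]
width: 0.0214
```

```bash
python3 -c "
from h import *
go(L0,.22,0,.95,.0)
for h in (.95,.7,.45,.2,0): go(L0,.22,0.001,h,.0)"
```

```text
tgt [ 0.477  -0.2914  0.1076] dpos [ 0.0009  0.0007 -0.0009] turn [ 0.001  0.    -0.   ] z [ 0.618  0.181 -0.765] F [ 2.5 -0.3 -3.1] w 0.0214 t 2.4
tgt [ 0.4767 -0.2904  0.1076] dpos [ 0.0006  0.0017 -0.0009] turn [ 0.001  0.    -0.   ] z [ 0.618  0.181 -0.765] F [ 2.5 -0.3 -3.1] w 0.0214 t 2.4
tgt [ 0.4641 -0.2941  0.1198] dpos [-0.0121 -0.002   0.0112] turn [ 0.001  0.    -0.   ] z [ 0.618  0.181 -0.765] F [ 2.5 -0.3 -3.1] w 0.0214 t 2.4
tgt [ 0.4547 -0.2969  0.1349] dpos [-0.0215 -0.0047  0.0263] turn [ 0.001  0.    -0.   ] z [ 0.618  0.181 -0.765] F [ 2.5 -0.3 -3.1] w 0.0214 t 2.4
tgt [ 0.4492 -0.2985  0.1519] dpos [-0.027  -0.0064  0.0433] turn [ 0.001  0.    -0.   ] z [ 0.618  0.181 -0.765] F [ 2.5 -0.3 -3.1] w 0.0214 t 2.4
tgt [ 0.4478 -0.2989  0.1662] dpos [-0.0283 -0.0068  0.0576] turn [ 0.001  0.    -0.   ] z [ 0.618  0.181 -0.765] F [ 2.5 -0.3 -3.1] w 0.0214 t 2.4
```

Request:
apply_moves --deltas '[{"translation": [-0.006, -0.001, 0.005], "turn": [0, 0, 0], "hand": 0.015}, {"translation": [-0.006, -0.001, 0.006], "turn": [0, 0, 0], "hand": 0.015}, {"translation": [-0.005, -0.0015, 0.007], "turn": [0, 0, 0], "hand": 0.015}, {"translation": [0, 0, 0], "turn": [0, 0, 0], "hand": 0.015}]'

```text
time: 2.8
ee_pos: [0.4593, -0.2946, 0.1263]
eef_rot: [0.93, 0.135, 0.339, -0.048]
ft_force: [3.9, -0.5, -2.3]
width: 0.0217
```

```bash
python3 -c "
from h import *
for h in (.7,.45,.2,0): go(L0,.22,0.001,h,.0)"
```

```text
tgt [ 0.4641 -0.2941  0.1198] dpos [ 0.0047  0.0005 -0.0065] turn [ 0.002 -0.001 -0.004] z [ 0.618  0.181 -0.765] F [ 3.9 -0.5 -2.3] w 0.0217 t 2.8
tgt [ 0.4547 -0.2969  0.1349] dpos [-0.0046 -0.0022  0.0086] turn [ 0.002 -0.001 -0.004] z [ 0.618  0.181 -0.765] F [ 3.9 -0.5 -2.3] w 0.0217 t 2.8
tgt [ 0.4492 -0.2985  0.1519] dpos [-0.0101 -0.0039  0.0256] turn [ 0.002 -0.001 -0.004] z [ 0.618  0.181 -0.765] F [ 3.9 -0.5 -2.3] w 0.0217 t 2.8
tgt [ 0.4478 -0.2989  0.1662] dpos [-0.0115 -0.0043  0.0399] turn [ 0.002 -0.001 -0.004] z [ 0.618  0.181 -0.765] F [ 3.9 -0.5 -2.3] w 0.0217 t 2.8
```

Request:
apply_moves --deltas '[{"translation": [-0.0045, -0.002, 0.008], "turn": [0, 0, 0], "hand": 0.015}, {"translation": [-0.003, -0.001, 0.009], "turn": [0, 0, 0], "hand": 0.015}, {"translation": [-0.002, -0.001, 0.009], "turn": [0, 0, 0], "hand": 0.015}, {"translation": [-0.001, 0, 0.006], "turn": [0, 0, 0], "hand": 0.015}, {"translation": [0, 0, 0], "turn": [0, 0, 0], "hand": 0.015}]'

```text
time: 3.3
ee_pos: [0.4478, -0.2962, 0.1565]
eef_rot: [0.93, 0.137, 0.337, -0.05]
ft_force: [3.7, -0.6, -6.3]
width: 0.0218
```

```bash
python3 -c "
from h import *
for h in (.2,0): go(L0,.22,0.001,h,.0)"
```

```text
tgt [ 0.4492 -0.2985  0.1519] dpos [ 0.0013 -0.0023 -0.0046] turn [ 0.    -0.005 -0.007] z [ 0.618  0.181 -0.765] F [ 3.7 -0.6 -6.3] w 0.0218 t 3.3
tgt [ 0.4478 -0.2989  0.1662] dpos [-0.     -0.0027  0.0097] turn [ 0.    -0.005 -0.007] z [ 0.618  0.181 -0.765] F [ 3.7 -0.6 -6.3] w 0.0218 t 3.3
```

Request:
apply_moves --deltas '[{"translation": [0, -0.001, 0.006], "turn": [0, 0, 0], "hand": 0.015}, {"translation": [0, -0.001, 0.006], "turn": [0, 0, 0], "hand": 0.015}, {"translation": [0, 0, 0], "turn": [0, 0, 0], "hand": 0.015}]'

```text
time: 3.6
ee_pos: [0.447, -0.2965, 0.1677]
eef_rot: [0.93, 0.137, 0.336, -0.052]
ft_force: [1.7, -0.3, -6.0]
width: 0.0217
```

Request:
apply_moves --deltas '[{"translation": [0, 0, 0.004], "turn": [0, 0, 0], "hand": 0.015}, {"translation": [0, 0, 0], "turn": [0, 0, 0], "hand": 0.015}]'

```text
time: 3.8
ee_pos: [0.447, -0.2964, 0.1719]
eef_rot: [0.93, 0.137, 0.336, -0.052]
ft_force: [1.2, 0.6, -5.9]
width: 0.0211
```

```bash
python3 -c "
from h import *
for h in (.2,0): go(L0,.22,0.001,h,.0)"
```

```text
tgt [ 0.4492 -0.2985  0.1519] dpos [ 0.0022 -0.002  -0.02  ] turn [-0.003 -0.008 -0.01 ] z [ 0.618  0.181 -0.765] F [ 1.2  0.6 -5.9] w 0.0211 t 3.8
tgt [ 0.4478 -0.2989  0.1662] dpos [ 0.0008 -0.0024 -0.0057] turn [-0.003 -0.008 -0.01 ] z [ 0.618  0.181 -0.765] F [ 1.2  0.6 -5.9] w 0.0211 t 3.8
```

```bash
python3 -c "
from h import *
from bench import camera
i=camera('side')[:,:,::-1]; cv2.imwrite('pics/s4.png',i)
o=overlay(i,L0,.22,0,w=132,hh=150,s=4,x0=300,y0=280)
r=cv2.resize(i[280:430,300:432],None,fx=3,fy=3,interpolation=cv2.INTER_CUBIC)
o=overlay(i,L0,.22,0,w=132,hh=150,s=3,x0=300,y0=280)
cv2.imwrite('pics/s4c.png',np.hstack([r,o]))"
```

```text
(no output)
```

View pics/s4c.png

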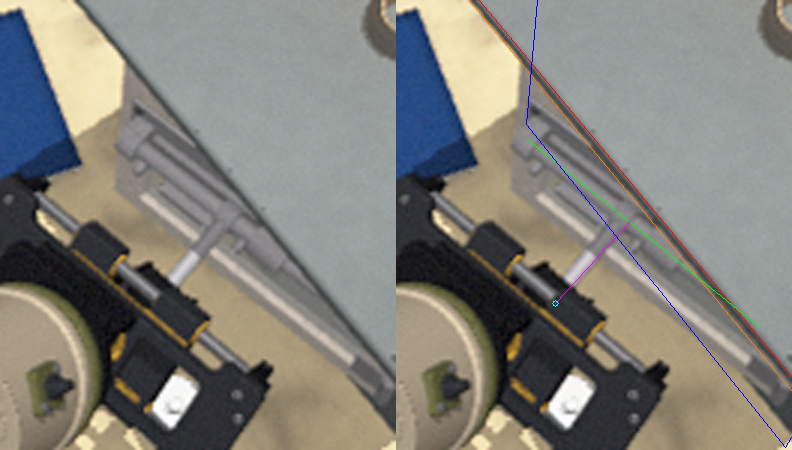

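```bash
python3 -c "
from h import *
a=proj('side',D2W(L0,.22,[-.016,.127,.17]))
for h in(-.1,0,.1,.2,.3,.5):
  k=proj('side',knob(L0,.22,0,h))-a; print(h,k*3,k[1]/k[0])
from bench import readout
s=readout.read_state();z=R.from_quat(s['eef_rot']).as_matrix()[:,2]
g=s['ee_pos']-.005*z;print(g,(proj('side',g)-[300,280]+.5)*3,(proj('side',D2W(L0,.22,[-.016,.127,.17]))-[300,280]+.5)*3)
"
```

```text
-0.1 [-72.3321125   77.25337821] -1.0680370798628709
0 [-73.35255799  81.87614101] -1.1162002151405124
0.1 [-73.6075892   85.60042911] -1.1629293941469128
0.2 [-73.10922727  88.40341808] -1.2091964500506733
0.3 [-71.87777725  90.27383667] -1.2559352850936905
0.5 [-67.33302812  91.22555654] -1.354841139391008
[ 0.44397217 -0.29738718  0.17564554] [155.37928225 296.45415212] [232.68860923 221.57696215]
```

Request:
apply_moves --deltas '[{"translation": [0, 0, 0.003], "turn": [0, 0, 0], "hand": 0.015}, {"translation": [0, 0, 0], "turn": [0, 0, 0], "hand": 0.015}]'

```text
time: 4.05
ee_pos: [0.446, -0.2954, 0.1726]
eef_rot: [0.931, 0.137, 0.335, -0.053]
ft_force: [2.0, 1.8, -7.9]
width: 0.0214
```

Request:
apply_moves --deltas '[{"translation": [0, 0, 0.004], "turn": [0, 0, 0], "hand": 0.015}, {"translation": [0, 0, 0], "turn": [0, 0, 0], "hand": 0.015}]'

```text
time: 4.25
ee_pos: [0.444, -0.293, 0.1727]
eef_rot: [0.932, 0.138, 0.332, -0.056]
ft_force: [3.7, 1.0, -7.3]
width: 0.0215
```

```bash
python3 -c "
from h import *
from bench import camera
go(L0,.22,0.001,0)
i=camera('side')[:,:,::-1]; cv2.imwrite('pics/s5.png',i)
b=cv2.imread('pics/s4.png')
f=lambda q:cv2.resize(q[325:395,330:396],None,fx=6,fy=6,interpolation=cv2.INTER_CUBIC)
cv2.imwrite('pics/s5c.png',np.hstack([f(b),f(i)]))"
```

```text
tgt [ 0.4478 -0.2989  0.1662] dpos [ 0.0038 -0.0059 -0.0065] turn [-0.008 -0.017 -0.013] z [ 0.618  0.181 -0.765] F [ 3.7  1.  -7.3] w 0.0215 t 4.25
```

View pics/s5c.png

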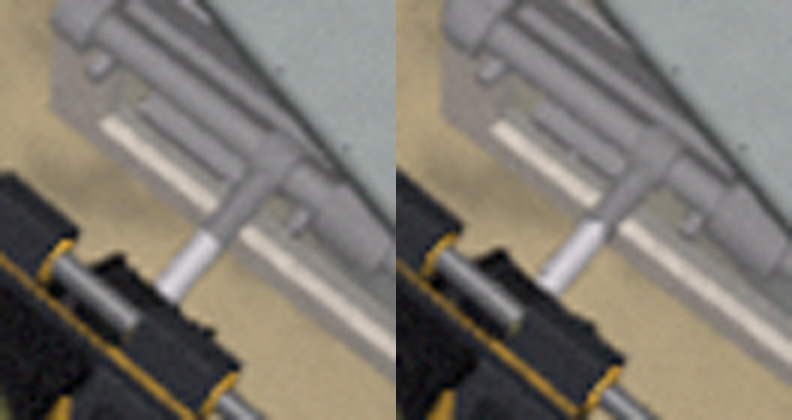

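In the left panel the stem runs from (262,160) to (175,295), in the right from (655,160) to (550,285). Its slope now matches a level handle, and z no longer rises when I lift, so the stop is reached. Next I press the door in along its arc.

```bash
python3 -c "
from h import *
p=knob(L0,.22,.003,0)
for d in(.16,.1,.05,.0,-.02): 
  q=knob(L0,d,.003,0);print(d,np.round(q-p,4))
k=knob(L0,-.02,.003,0);k2=knob(L0,-.02,.062,0);print(np.round(k2-k,4))"
```

```text
0.16 [0.0062 0.0071 0.    ]
0.1 [0.0128 0.0138 0.    ]
0.05 [0.0187 0.019  0.    ]
0.0 [0.0247 0.024  0.    ]
-0.02 [0.0272 0.0259 0.    ]
[-0.0026  0.0589  0.    ]
```

Request:
apply_moves --deltas '[{"translation": [0.006, 0.0045, 0], "turn": [0.004, 0.01, -0.05], "hand": 0.015}, {"translation": [0.0065, 0.0055, 0], "turn": [0, 0, -0.05], "hand": 0.015}, {"translation": [0.0065, 0.005, 0], "turn": [0, 0, -0.05], "hand": 0.015}, {"translation": [0, 0, 0], "turn": [0, 0, 0], "hand": 0.015}]'

```text
time: 4.7
ee_pos: [0.463, -0.2775, 0.1729]
eef_rot: [0.941, 0.065, 0.331, -0.033]
ft_force: [-0.0, -0.4, -12.4]
width: 0.0218
```

```bash
python3 -c "
from h import *
for d in(.1,0,-.02):go(L0,d,0.001,0)"
```

```text
tgt [ 0.4605 -0.2855  0.1662] dpos [-0.0025 -0.008  -0.0068] turn [-0.015 -0.025  0.02 ] z [ 0.635  0.106 -0.765] F [ -0.   -0.4 -12.4] w 0.0218 t 4.7
tgt [ 0.4723 -0.2757  0.1662] dpos [ 0.0092  0.0019 -0.0068] turn [-0.017 -0.024 -0.08 ] z [ 0.643  0.042 -0.765] F [ -0.   -0.4 -12.4] w 0.0218 t 4.7
tgt [ 0.4747 -0.2738  0.1662] dpos [ 0.0117  0.0037 -0.0068] turn [-0.017 -0.024 -0.1  ] z [ 0.644  0.029 -0.765] F [ -0.   -0.4 -12.4] w 0.0218 t 4.7
```

Request:
apply_moves --deltas '[{"translation": [0.006, 0.002, -0.001], "turn": [-0.008, -0.012, -0.05], "hand": 0.015}, {"translation": [0.006, 0.002, -0.001], "turn": [-0.008, -0.012, -0.04], "hand": 0.015}, {"translation": [0.004, 0.001, 0], "turn": [0, 0, 0], "hand": 0.015}]'

```text
time: 5.0
ee_pos: [0.477, -0.2742, 0.1715]
eef_rot: [0.939, 0.024, 0.343, -0.01]
ft_force: [-25.2, 6.8, 2.6]
width: 0.0216
```

Request:
apply_moves --deltas '[{"translation": [0.004, 0, 0], "turn": [0, 0, 0], "hand": 0.015}, {"translation": [0.003, 0, 0], "turn": [0, 0, 0], "hand": 0.015}]'

```text
time: 5.2
ee_pos: [0.4785, -0.2738, 0.1687]
eef_rot: [0.94, 0.024, 0.34, -0.013]
ft_force: [-26.6, 7.6, 6.7]
width: 0.0214
```

```bash
python3 -c "
from h import *
for d in(0,-.02):go(L0,d,0.001,0)"
```

```text
tgt [ 0.4723 -0.2757  0.1662] dpos [-0.0062 -0.0019 -0.0025] turn [-0.007 -0.007  0.011] z [ 0.643  0.042 -0.765] F [-26.6   7.6   6.7] w 0.0214 t 5.2
tgt [ 0.4747 -0.2738  0.1662] dpos [-0.0037 -0.     -0.0025] turn [-0.007 -0.007 -0.009] z [ 0.644  0.029 -0.765] F [-26.6   7.6   6.7] w 0.0214 t 5.2
```

Request:
apply_moves --deltas '[{"translation": [0.003, 0.004, 0.003], "turn": [-0.004, -0.004, 0], "hand": 0.015}, {"translation": [0.003, 0.008, 0.001], "turn": [0, 0, 0], "hand": 0.015}, {"translation": [0.003, 0.008, 0], "turn": [0, 0, 0], "hand": 0.015}]'

```text
time: 5.5
ee_pos: [0.478, -0.2615, 0.1689]
eef_rot: [0.941, 0.019, 0.337, -0.01]
ft_force: [-28.8, -2.8, 6.1]
width: 0.0217
```

```bash
python3 -c "
from h import *
for d in(0,-.02):go(L0,d,0.02,0)"
```

```text
tgt [ 0.471  -0.2567  0.1662] dpos [-0.007   0.0048 -0.0027] turn [-0.005 -0.012  0.023] z [ 0.643  0.042 -0.765] F [-28.8  -2.8   6.1] w 0.0217 t 5.5
tgt [ 0.4739 -0.2548  0.1662] dpos [-0.0041  0.0066 -0.0027] turn [-0.005 -0.012  0.003] z [ 0.644  0.029 -0.765] F [-28.8  -2.8   6.1] w 0.0217 t 5.5
```

Request:
apply_moves --deltas '[{"translation": [0.0025, 0.008, 0.001], "turn": [-0.004, -0.006, 0], "hand": 0.015}, {"translation": [0.0025, 0.007, 0], "turn": [-0.002, -0.006, 0], "hand": 0.015}, {"translation": [0.0025, 0.005, 0], "turn": [0, 0, 0], "hand": 0.015}]'

```text
time: 5.8
ee_pos: [0.4775, -0.2495, 0.1683]
eef_rot: [0.94, 0.014, 0.341, -0.005]
ft_force: [-24.1, -3.6, 5.3]
width: 0.0216
```

```bash
python3 -c "
from h import *
for d in(0,-.02):go(L0,d,0.033,0)"
```

```text
tgt [ 0.4702 -0.2437  0.1662] dpos [-0.0073  0.0057 -0.0021] turn [ 0.001 -0.005  0.035] z [ 0.643  0.042 -0.765] F [-24.1  -3.6   5.3] w 0.0216 t 5.8
tgt [ 0.4733 -0.2419  0.1662] dpos [-0.0042  0.0076 -0.0021] turn [ 0.001 -0.005  0.015] z [ 0.644  0.029 -0.765] F [-24.1  -3.6   5.3] w 0.0216 t 5.8
```

Request:
apply_moves --deltas '[{"translation": [0.003, 0.006, 0], "turn": [0, 0, 0.01], "hand": 0.015}, {"translation": [0.003, 0.006, 0], "turn": [0, 0, 0.01], "hand": 0.015}, {"translation": [0.003, 0.006, 0], "turn": [0, 0, 0], "hand": 0.015}]'

```text
time: 6.1
ee_pos: [0.4777, -0.2411, 0.1669]
eef_rot: [0.941, 0.017, 0.338, -0.005]
ft_force: [-28.3, -3.7, 5.3]
width: 0.0217
```

Request:
apply_moves --deltas '[{"translation": [0.003, 0.006, 0], "turn": [0, 0, 0.005], "hand": 0.015}, {"translation": [0.003, 0.006, 0], "turn": [0, 0, 0.005], "hand": 0.015}]'

```text
time: 6.3
ee_pos: [0.4779, -0.2355, 0.1659]
eef_rot: [0.942, 0.017, 0.336, -0.005]
ft_force: [-28.3, -3.6, 4.9]
width: 0.0216
```

```bash
python3 -c "
from h import *
for d in(0,-.02):go(L0,d,0.04,0)"
```

```text
tgt [ 0.4697 -0.2367  0.1662] dpos [-0.0082 -0.0013  0.0003] turn [ 0.003 -0.014  0.03 ] z [ 0.643  0.042 -0.765] F [-28.3  -3.6   4.9] w 0.0216 t 6.3
tgt [ 0.473  -0.2349  0.1662] dpos [-0.0049  0.0006  0.0003] turn [ 0.003 -0.014  0.01 ] z [ 0.644  0.029 -0.765] F [-28.3  -3.6   4.9] w 0.0216 t 6.3
```

Request:
apply_moves --deltas '[{"translation": [0.003, 0.007, 0.001], "turn": [0, -0.005, 0.005], "hand": 0.015}, {"translation": [0.003, 0.007, 0.001], "turn": [0, -0.005, 0.005], "hand": 0.015}, {"translation": [0.003, 0.007, 0.001], "turn": [0, 0, 0], "hand": 0.015}, {"translation": [0.003, 0.007, 0.001], "turn": [0, 0, 0], "hand": 0.015}]'

```text
time: 6.7
ee_pos: [0.4772, -0.2186, 0.1656]
eef_rot: [0.942, 0.013, 0.336, -0.004]
ft_force: [-28.1, -4.4, 4.3]
width: 0.0215
```

Request:
apply_moves --deltas '[{"translation": [0.0025, 0.006, 0.001], "turn": [0, 0, 0.005], "hand": 0.015}, {"translation": [0.0025, 0.006, 0.001], "turn": [0, 0, 0.005], "hand": 0.015}]'

```text
time: 6.9
ee_pos: [0.4768, -0.2112, 0.1659]
eef_rot: [0.943, 0.014, 0.334, -0.005]
ft_force: [-25.7, -3.0, 2.9]
width: 0.0219
```

```bash
python3 -c "
from h import *
for d in(0,-.02):go(L0,d,0.062,0)"
```

```text
tgt [ 0.4683 -0.2148  0.1662] dpos [-0.0085 -0.0036  0.0003] turn [ 0.001 -0.019  0.035] z [ 0.643  0.042 -0.765] F [-25.7  -3.    2.9] w 0.0219 t 6.9
tgt [ 0.472  -0.2129  0.1662] dpos [-0.0048 -0.0017  0.0003] turn [ 0.001 -0.019  0.015] z [ 0.644  0.029 -0.765] F [-25.7  -3.    2.9] w 0.0219 t 6.9
```

Now I slide on until the end stop is felt.

Request:
apply_moves --deltas '[{"translation": [0.0025, 0.005, 0.001], "turn": [0, -0.005, 0.005], "hand": 0.015}, {"translation": [0.0025, 0.004, 0.001], "turn": [0, -0.005, 0.005], "hand": 0.015}]'

```text
time: 7.1
ee_pos: [0.4766, -0.2107, 0.167]
eef_rot: [0.941, 0.013, 0.337, -0.002]
ft_force: [-14.4, -11.6, -8.6]
width: 0.0215
```

Request:
apply_moves --deltas '[{"translation": [0.0025, 0.004, 0.001], "turn": [0, -0.005, 0], "hand": 0.015}, {"translation": [0.0025, 0.004, 0.001], "turn": [0, 0, 0], "hand": 0.015}]'

```text
time: 7.3
ee_pos: [0.4766, -0.2105, 0.1674]
eef_rot: [0.941, 0.008, 0.338, 0.001]
ft_force: [-12.7, -13.0, -8.3]
width: 0.0219
```

```bash
python3 -c "
from h import *
for d in(0,-.02):go(L0,d,0.062,0)"
```

```text
tgt [ 0.4683 -0.2148  0.1662] dpos [-0.0083 -0.0043 -0.0013] turn [ 0.008 -0.009  0.05 ] z [ 0.643  0.042 -0.765] F [-12.7 -13.   -8.3] w 0.0219 t 7.3
tgt [ 0.472  -0.2129  0.1662] dpos [-0.0046 -0.0024 -0.0013] turn [ 0.007 -0.01   0.03 ] z [ 0.644  0.029 -0.765] F [-12.7 -13.   -8.3] w 0.0219 t 7.3
```

Request:
apply_moves --deltas '[{"translation": [0.003, 0.001, -0.006], "turn": [0.004, -0.004, 0.015], "hand": 0.015}, {"translation": [0.003, 0.001, -0.009], "turn": [0.003, -0.004, 0.015], "hand": 0.015}, {"translation": [0.003, 0.0005, -0.009], "turn": [0, 0, 0], "hand": 0.015}]'

```text
time: 7.6
ee_pos: [0.4831, -0.214, 0.1454]
eef_rot: [0.939, 0.018, 0.343, -0.006]
ft_force: [-9.1, 1.8, 5.9]
width: 0.0213
```

```bash
python3 -c "
from h import *
for h in(.2,.4,.6,1.05):go(L0,-.01,0.062,h)"
```

```text
tgt [ 0.4716 -0.2138  0.1519] dpos [-0.0115  0.0003  0.0065] turn [0.001 0.001 0.016] z [ 0.643  0.035 -0.765] F [-9.1  1.8  5.9] w 0.0213 t 7.6
tgt [ 0.4758 -0.2135  0.1381] dpos [-0.0072  0.0005 -0.0072] turn [0.001 0.001 0.016] z [ 0.643  0.035 -0.765] F [-9.1  1.8  5.9] w 0.0213 t 7.6
tgt [ 0.4827 -0.2131  0.1255] dpos [-0.0004  0.0009 -0.0198] turn [0.001 0.001 0.016] z [ 0.643  0.035 -0.765] F [-9.1  1.8  5.9] w 0.0213 t 7.6
tgt [ 0.5063 -0.2119  0.1037] dpos [ 0.0232  0.0022 -0.0416] turn [0.001 0.001 0.016] z [ 0.643  0.035 -0.765] F [-9.1  1.8  5.9] w 0.0213 t 7.6
```

Request:
apply_moves --deltas '[{"translation": [0.003, 0.001, -0.0095], "turn": [0, 0, 0.008], "hand": 0.015}, {"translation": [0.005, 0.0005, -0.009], "turn": [0, 0, 0.008], "hand": 0.015}, {"translation": [0.006, 0, -0.008], "turn": [0, 0, 0], "hand": 0.015}]'

```text
time: 7.9
ee_pos: [0.4979, -0.216, 0.1215]
eef_rot: [0.938, 0.025, 0.346, -0.009]
ft_force: [-9.9, 7.6, 3.8]
width: 0.0214
```

```bash
python3 -c "
from h import *
for h in(.6,.8,1.05):go(L0,-.01,0.062,h)"
```

```text
tgt [ 0.4827 -0.2131  0.1255] dpos [-0.0152  0.0029  0.004 ] turn [-0.     0.006  0.002] z [ 0.643  0.035 -0.765] F [-9.9  7.6  3.8] w 0.0214 t 7.9
tgt [ 0.492  -0.2126  0.1145] dpos [-0.0059  0.0034 -0.007 ] turn [-0.     0.006  0.002] z [ 0.643  0.035 -0.765] F [-9.9  7.6  3.8] w 0.0214 t 7.9
tgt [ 0.5063 -0.2119  0.1037] dpos [ 0.0084  0.0042 -0.0178] turn [-0.     0.006  0.002] z [ 0.643  0.035 -0.765] F [-9.9  7.6  3.8] w 0.0214 t 7.9
```

Request:
apply_moves --deltas '[{"translation": [0.004, 0.003, -0.008], "turn": [0, 0, 0], "hand": 0.015}, {"translation": [0.005, 0.001, -0.007], "turn": [0, 0, 0], "hand": 0.015}, {"translation": [0.005, 0.001, -0.005], "turn": [0, 0, 0], "hand": 0.015}]'

```text
time: 8.2
ee_pos: [0.5169, -0.2147, 0.1079]
eef_rot: [0.936, 0.024, 0.351, -0.009]
ft_force: [-41.5, 12.3, 35.3]
width: 0.0214
```

Request:
apply_moves --deltas '[{"translation": [0.005, 0, -0.004], "turn": [0, 0, 0], "hand": 0.015}, {"translation": [0.004, 0, -0.003], "turn": [0, 0, 0], "hand": 0.015}]'

```text
time: 8.4
ee_pos: [0.5245, -0.2145, 0.1031]
eef_rot: [0.936, 0.025, 0.352, -0.012]
ft_force: [-58.7, 15.9, 50.7]
width: 0.0213
```

```bash
python3 -c "
from h import *
for h in(.8,1.05):go(L0,-.01,0.062,h)"
```

```text
tgt [ 0.492  -0.2126  0.1145] dpos [-0.0325  0.0019  0.0114] turn [-0.006  0.02  -0.001] z [ 0.643  0.035 -0.765] F [-58.7  15.9  50.7] w 0.0213 t 8.4
tgt [ 0.5063 -0.2119  0.1037] dpos [-0.0182  0.0027  0.0006] turn [-0.006  0.02  -0.001] z [ 0.643  0.035 -0.765] F [-58.7  15.9  50.7] w 0.0213 t 8.4
```

The force jumped, so the handle is at its stop or the fingers are slipping. I'll relieve it and look.

Request:
apply_moves --deltas '[{"translation": [-0.005, -0.001, 0.005], "turn": [0, 0, 0], "hand": 0.015}, {"translation": [-0.003, 0, 0.003], "turn": [0, 0, 0], "hand": 0.015}]'

```text
time: 8.6
ee_pos: [0.5134, -0.215, 0.1087]
eef_rot: [0.936, 0.025, 0.35, -0.015]
ft_force: [3.8, 0.8, -8.8]
width: 0.0215
```

```bash
python3 -c "
from h import *
from bench import camera
for h in(.8,1.05):go(L0,-.01,0.062,h)
i=camera('side')[:,:,::-1]; cv2.imwrite('pics/s6.png',i)
r=cv2.resize(i[270:400,310:440],None,fx=3,fy=3,interpolation=cv2.INTER_CUBIC)
o=overlay(i,L0,0,1.05,b=.062,w=130,hh=130,s=3,x0=310,y0=270)
cv2.imwrite('pics/s6c.png',np.hstack([r,o]))"
```

```text
tgt [ 0.492  -0.2126  0.1145] dpos [-0.0214  0.0023  0.0058] turn [-0.011  0.016 -0.003] z [ 0.643  0.035 -0.765] F [ 3.8  0.8 -8.8] w 0.0215 t 8.6
tgt [ 0.5063 -0.2119  0.1037] dpos [-0.0071  0.0031 -0.005 ] turn [-0.011  0.016 -0.003] z [ 0.643  0.035 -0.765] F [ 3.8  0.8 -8.8] w 0.0215 t 8.6
```

View pics/s6c.png

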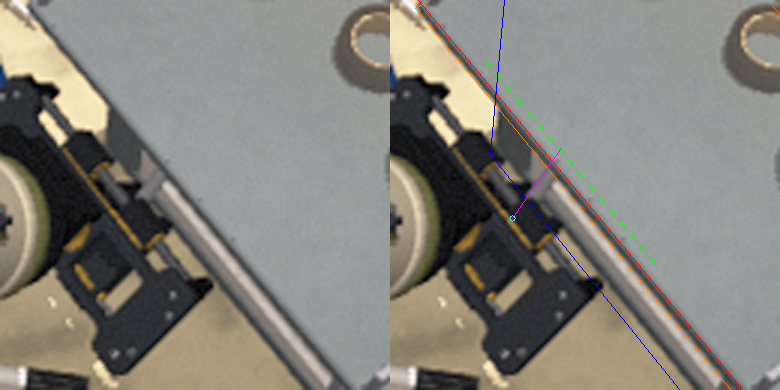

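Request:
apply_moves --deltas '[{"translation": [0.003, 0.001, -0.002], "turn": [0, 0, 0], "hand": 0.015}, {"translation": [0.003, 0.001, -0.002], "turn": [0, 0, 0], "hand": 0.015}]'

```text
time: 8.85
ee_pos: [0.5196, -0.2146, 0.1056]
eef_rot: [0.936, 0.024, 0.351, -0.014]
ft_force: [-8.9, 1.8, -0.2]
width: 0.0213
```

Request:
apply_moves --deltas '[{"translation": [0.003, 0, -0.0015], "turn": [0, 0, 0], "hand": 0.015}, {"translation": [0.002, 0, -0.001], "turn": [0, 0, 0], "hand": 0.015}]'

```text
time: 9.05
ee_pos: [0.5251, -0.214, 0.104]
eef_rot: [0.936, 0.025, 0.352, -0.015]
ft_force: [-49.3, 9.6, 32.0]
width: 0.0215
```

Request:
apply_moves --deltas '[{"translation": [-0.0025, 0, 0.0015], "turn": [0, 0, 0], "hand": 0.015}, {"translation": [0, 0, 0], "turn": [0, 0, 0], "hand": 0.045}, {"translation": [0, 0, 0], "turn": [0, 0, 0], "hand": 0.045}, {"translation": [0, 0, 0], "turn": [0, 0, 0], "hand": 0.045}]'

```text
time: 9.45
ee_pos: [0.5258, -0.2173, 0.1089]
eef_rot: [0.935, 0.024, 0.355, -0.014]
ft_force: [0.1, -0.1, 0.2]
width: 0.0377
```

Request:
apply_moves --deltas '[{"translation": [-0.006, 0, 0.008], "turn": [0, 0, 0], "hand": 0.045}, {"translation": [-0.013, 0, 0.015], "turn": [0, 0, 0], "hand": 0.045}, {"translation": [-0.025, 0, 0.025], "turn": [0, 0, 0], "hand": 0.045}, {"translation": [-0.035, 0, 0.03], "turn": [0, 0, 0], "hand": 0.045}, {"translation": [-0.045, 0, 0.02], "turn": [0, 0, 0], "hand": 0.045}]'

```text
time: 9.95
ee_pos: [0.4028, -0.2155, 0.2132]
eef_rot: [0.934, 0.026, 0.356, -0.016]
ft_force: [-0.3, -2.2, 1.1]
width: 0.0447
```

```bash
python3 -c "
from h import *
from bench import camera,readout
s=readout.read_state();print(s['ft_force'],s['ee_pos'],s['width'])
i=camera('side')[:,:,::-1]; cv2.imwrite('pics/s7.png',i)
r=cv2.resize(i[270:400,310:440],None,fx=3,fy=3,interpolation=cv2.INTER_CUBIC)
o=overlay(i,L0,0,1.05,b=.062,w=130,hh=130,s=3,x0=310,y0=270)
cv2.imwrite('pics/s7c.png',np.hstack([r,o]))"
```

```text
[-0.25050981 -2.23370793  1.08309311] [ 0.40284191 -0.215519    0.21321909] 0.044743136323045954
```

View pics/s7c.png

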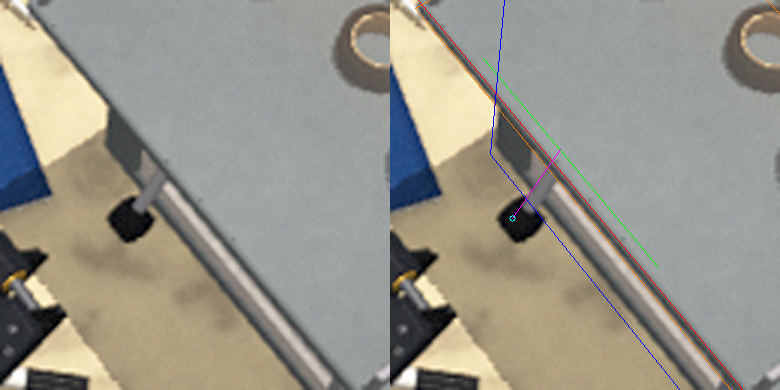

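```bash
python3 -c "
from h import *
def cen(f,u):
  i=cv2.imread(f).max(2)<60; n,l,st,c=cv2.connectedComponentsWithStats(i.astype(np.uint8)); k=min(range(1,n),key=lambda k:np.hypot(*(c[k]-u))+(st[k][4]<40)*99); return c[k],st[k]
a=cen('pics/side0.png',(362,381));b=cen('pics/s7.png',(353,343));print(a,b)
for d in(.0,-.01):
 for bb in(.058,.062):
  print(d,bb,[(h,np.round(proj('side',knob(L0,d,bb,h))-b[0],1)) for h in(.85,.95,1.05)])
print([(d,h,np.round(proj('side',knob(L0,d,0.001,h))-a[0],1)) for d in(.2,.22,.24) for h in(.8,.9,1.02)])"
```

```text
(array([361.62676056, 381.96478873]), array([355, 374,  15,  16, 142], dtype=int32)) (array([352.83464567, 343.33858268]), array([346, 336,  15,  15, 127], dtype=int32))
0.0 0.058 [(0.85, array([-6. ,  1.6])), (0.95, array([-3.9,  1. ])), (1.05, array([-1.6,  0.2]))]
0.0 0.062 [(0.85, array([-7.1,  0.1])), (0.95, array([-5. , -0.5])), (1.05, array([-2.8, -1.3]))]
-0.01 0.058 [(0.85, array([-5.4,  0.8])), (0.95, array([-3.3,  0.3])), (1.05, array([-1. , -0.5]))]
-0.01 0.062 [(0.85, array([-6.6, -0.7])), (0.95, array([-4.5, -1.2])), (1.05, array([-2.2, -2. ]))]
[(0.2, 0.8, array([-3.3, -1.7])), (0.2, 0.9, array([-1.6, -2.8])), (0.2, 1.02, array([ 0.6, -4.4])), (0.22, 0.8, array([-3.6, -0.3])), (0.22, 0.9, array([-2. , -1.4])), (0.22, 1.02, array([ 0.2, -3.1])), (0.24, 0.8, array([-3.9,  1.1])), (0.24, 0.9, array([-2.3, -0.1])), (0.24, 1.02, array([-0.2, -1.8]))]
```

The last view shows the door flush and the bolt across, with the knob down at zoomed (130,219). The fit puts the handle at the 1.05 end stop, the gripper is clear, and the wrist reads about 2 N. Handing in.

```bash
python3 -c "
from bench import order,camera
import cv2,numpy as np
a=cv2.imread('pics/side0.png').astype(int);b=camera('side')[:,:,::-1].astype(int)
print(np.abs(a-b)[215:345,390:520].mean(), np.abs(a-b)[170:300,200:320].mean())
print(order.close_job())"
```

```text
5.9286785009861935 6.040042735042735
the job is handed in; nothing more can be done
None
```

The locker looks locked and the job is handed in, at about 10 s on the robot's clock. No verdict was reported.

**What I did:** I gripped the knob with the tool leaning about 40° and lifted the handle to its level stop. I pressed the door to its hard stop at about 25 N and kept it pressed while sliding the bolt. It entered the keeper without striking the rim, and I felt the end stop at about 13 N. I then turned the handle down until it hit a firm stop, released it and backed off.

**Last checks:**
- **Door and bolt:** the last picture shows the door staying flush after release, the bolt across and the knob down.
- **Gripper and surroundings:** the gripper is well clear, with only about 2 N of residual reading at the wrist. Comparing before and after pictures showed only a uniform difference of about 6 grey levels on the locker's top and part of the bench. I took that as noise, not movement.

**What disagreed or was weak:**
- **Top camera:** it gave only a blank grey picture, so everything was measured from the side camera.
- **Knob position:** the final knob lies 2 to 3 px (about 5 mm) from the model. The tool position also ran about 6 mm off the model in the same direction. I treated this as an error in the locker's measured pose, so "fully down" rests mainly on the stop I felt.
- **Peak force:** while finding the lower stop, the wrist force rose briefly to about 79 N, under the 120 N limit. The fingers seemed to slip on the knob then, and I eased off at once.

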